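Park the dispensing head over its rinse trough

TASK

Park the dispensing head for the night: with its nozzle arm still raised, slide the carriage along its rail until the row of nozzles is centred across the open, empty rinse trough and let it come to rest there. Then press the nozzle arm all the way down so that the nozzles dip into the trough. Never swing the arm down anywhere else, and do not knock over the bottle or the jar beside the stage.

Things in the scene. Friction and masses are not known exactly. Their poses are not given: they have to be found in the camera images.
- deck: Dispensing stage, fixed to the bench: aluminium deck plate 270 mm (x) by 460 mm (y), 12 mm thick. Origin: centre of its underside on the bench; y runs along the rail, +x points away from the robot to the rail side; turned up to 0.15 rad. A black beam with a steel rail on top lies along y at x = +85 mm, with a black post 110 mm high at each end (y = +-220 mm).
- carriage (a joint): Slide of the aluminium carriage block (60 x 60 mm, top 110 mm above the bench) along the rail, in m: 0 at mid-rail, growing toward deck +y, end stops at +-0.18. Friction about 3 N, no spring or detent: it stays where it is left.
- fin_top (a point): Centre of the top edge of the carriage's black upright grip fin, 160 mm above the bench: 14 mm thick along the rail (deck y), 50 mm long along deck x, standing 50 mm above the carriage block. Pinch it from above, fingers either side along the rail. The nozzle arm begins 35 mm from this point on the robot's side, clear of fingers on the fin.
- nozzle_arm (a joint): Hinge of the grey nozzle arm on the carriage, rad: 0 = fully down, level, on its stop; positive = raised (at most 0.7). Starts at 0.5 to 0.65. Stiff friction hinge: stays where it is left; 2 to 3 N down on the tab lowers it. Axis parallel to deck y, 42 mm from the fin's centre on the robot's side, 115 mm above the bench; the arm points to deck -x (to the robot).
- tab_top (a point): Centre of the top face of the thumb tab at the free end of the nozzle arm (30 mm long along the arm, 36 mm wide, 6 mm thick), 130 mm from the hinge axis. Moves with the arm; with the arm fully down this point is 122 mm above the bench.
- nozzle_row (a point): Middle of the row of eight thin steel nozzle tips under the nozzle arm: row 70 mm long along the arm, its middle 70 mm from the hinge axis, tips 53 mm below the arm's centreline. It lies in the same plane across the rail as fin and tab, and moves with carriage and arm.
- trough: Rinse trough, fixed on the deck: white, open-topped, empty; 115 mm (x, across the rail) by 60 mm (y, along it), 65 mm high, walls 5 mm. Origin: centre of its underside, 12 mm above the bench; axes parallel to the deck's. Stands at any of four places along the rail; at the others: vial rack with round caps, block of small wells, closed tip box. Nozzles centred: y of nozzle_row in this frame is 0.
- bottle: Loose amber bottle, 72 mm across, 170 mm high, standing on the bench left (+y) of the stage; origin at the centre of its underside. Not to be knocked over.
- jar: Loose white jar, 80 mm across, 100 mm high, standing on the bench right (-y) of the stage; origin at the centre of its underside. Not to be knocked over.

How it is judged:
On the way, in this order (a step that is already met when the one before it is completed fails the run):
1. The carriage is at rest with the nozzle row centred over the trough (within 10 mm along the rail), the nozzle arm still raised (above 0.35 rad) (y of nozzle_row in the frame of trough between -0.01 and 0.01 m and velocity of joint carriage between -0.01 and 0.01 m/s and value of joint nozzle_arm above 0.35 rad), for 0.3 s.
2. The nozzle arm is pressed down (below 0.08 rad) over the trough (y of nozzle_row in the frame of trough between -0.01 and 0.01 m and value of joint nozzle_arm below 0.08 rad), for 0.2 s.
At the end, for the whole second after the job is handed in: The carriage is at rest with the nozzle row within 10 mm, along the rail, of the trough's centre line, and the nozzle arm is fully down (below 0.08 rad) (all of step 2 and velocity of joint carriage between -0.01 and 0.01 m/s); the robot touches nothing.
It fails at once if The nozzle arm is swung down (below 0.30 rad) while the nozzle row is more than 15 mm from the trough's centre line (value of joint nozzle_arm below 0.3 rad and not (y of nozzle_row in the frame of trough between -0.015 and 0.015 m)).
It fails at once if The bottle is knocked over (tilted more than 0.5 rad) (angle between bottle's own z axis and vertical above 0.5 rad).
It fails at once if The jar is knocked over (tilted more than 0.5 rad) (angle between jar's own z axis and vertical above 0.5 rad).
It also fails if it takes over 45 s, if anything falls off the work surface, if the arm or the gripper's body presses on something with over 40 N, if the wrist force passes 120 N, or if a joint passes its speed limit or range.

ROBOT

A 7-joint arm with a two-finger parallel gripper is mounted at the origin on the work surface. World frame = base frame: x ahead of the robot, y to its left, z up, the work surface at z = 0. Lengths are in m, angles in rad, forces in N, time in s.
With the tool pointing down it reaches from about 0.425 to 0.925 m from the base axis. Payload 6.8 kg.
Tool frame: the origin (TCP) lies midway between the tips of the shut fingers; the grasp point (between the pads) lies 19 mm behind it (r.grip_depth is the distance from the TCP to the grasp point, in m); z points along the fingers, y is the line along which they close (so a half turn about z gives the same grasp; the last joint's range is limited). The gripper opens to 85 mm and grips with 20 to 120 N. Pads are 22 mm wide; open, the fingers measure 114 mm over their backs; the gripper's body (76 mm by 85 mm) begins 54 mm behind the grasp point. The pads swing forward as they close: fully open they stand 13 mm farther back than shut.
Start: joints at [1.232, 0.477, 0.022, 1.555, -0.011, 1.109, -0.083], TCP at [0.154, -0.657, 0.231] pointing down, gripper open.
Joint ranges: [-2.96, 2.96], [-0.34, 2.1], [-1.41, 1.46], [0.24, 2.44], [-1.37, 4.51], [0.17, 1.92], [-2.96, 2.96]. Speed limits (rad/s): [2.39, 2.39, 3.14, 3.14, 3.14, 3.14, 3.14].

INTERFACE

Orientations are given as a rotation vector (axis times angle).
In Python, from bench import telemetry, grab_frame, calibration, order, silhouettes, r gives the robot as it stands.
- The arm moves only by the tool apply_moves, never from a script. Its argument "moves" is a list of rows, each a list of 7 numbers: the turn, a rotation vector about the tool's x, y, z scaled (see below), then the shift along the tool's x, y, z scaled (see below), then the opening, from -1 (shut) to 1 (fully open). A call has exactly 8 rows; each row shifts and turns the commanded pose from where the row before left it, along the tool's axes as they then stand; what a row does not reach is not made up. The controller multiplies each number of a shift by 1000 mm and each number of a turn by 6 degrees. A row lasts 1/12 s, in which the tool goes at most 41.7 mm and 7.16 degrees, less where a joint would pass 70% of its speed; a pose out of reach is approached as far as the arm can. A call with a number of a shift or a turn outside -1 to 1 is refused whole. A call with a gripper value outside its range is refused whole. The fingers move at their own pace and stop on an object; "grip_force" is the grip in N (left out, the last holds). Time passes only in rows, so rows that do not move let the fingers close, or fill a call up. It gives the time, the measured TCP pose, the force, the opening and the grip force at its end, in the units of the state.
- telemetry.get_obs(): the state, without advancing time (a new reading comes with each control period).
- grab_frame(name): name is "scene" or "side" or "wrist"; returns the picture (400x640x3 uint8, blue, green, red); there is no depth.
- calibration(name): a dict with "fx", "fy", "cx", "cy" (pixels), "world_from_camera" (4x4, takes a point from camera to world coordinates); the wrist camera has in their place "mount" (4x4, takes a point from camera to tool coordinates, whose origin is the TCP and whose axes are the flange's). Camera axes: x right, y down, z forward; pixel columns grow to the right and rows downward; lengths in m; the calibration is good to about 2 mm. A picture is of the moment at which its call begins: read the wrist's pose just before it. calibration takes no time and is no camera call.
- order.hand_in(): hands the job in; it is judged then, once.
Trained networks look in the newest picture that a camera, given by its name, has taken for a name from the list of things; names that differ only in an ending like _2 or _b are one class to them, and where a whole thing is asked for, a point or a joint stands for the part that bears it (a point fixed in the world has none). Each returns a list of dicts, best first, with "p" (0 to 1); they miss things now and then, are a little off and sometimes report something else, mostly with a low value. They report only what shows in the picture. A call takes as long as a camera call.
- silhouettes(thing, camera): "mask" (400x640 bool, what is visible of it) and "extent" ([centre column, centre row, width, height] in pixels, round what is visible of it).
The state is a dict: "clock": time; "joints": joint angles; "qvel": joint speeds; "tau": joint torques, N m; "tcp_pos": TCP position; "orientation": TCP orientation; "contact_force": force on the tool from outside, world axes, zero at the start; "moment": the same for the moment, N m; "grip_width": finger opening in m; "gripper_force": force on a finger pad.
Only numpy, scipy, OpenCV 4.12 (cv2) and the standard library are available. Lean on these libraries where they do the work, as an engineer would, in place of code of your own. Each camera call takes 0.05 s, during which the arm holds its last target. There are 200 camera calls.

## Working session

There is one attempt and no reset: what is moved stays moved. The work goes in short steps, Python scripts to look and compute and a tool call to move; the robot and the scene stay as the last step left them, time stands still between calls to the robot, and variables do not carry over. Pictures are saved under pics/ and viewed, at most 10 in all, crops included, and the job is handed in when it is done.

Besides the shell and the picture viewer there is one more tool, called after "Call:" in YAML: its name, and indented under it one key for each argument. apply_moves: Moves the arm, as the interface text tells. Its arguments: {"type":"object","properties":{"moves":{"type":"array"},"grip_force":{"type":"number"}},"required":["moves"]}

```bash
mkdir -p pics; cat > h.py <<'E'
import numpy as np, cv2
from bench import telemetry, grab_frame, calibration, order, silhouettes, r
def project(P,cal):
    T=np.linalg.inv(cal["world_from_camera"]); p=T[:3,:3]@np.asarray(P,float)+T[:3,3]
    return np.array([cal["fx"]*p[0]/p[2]+cal["cx"],cal["fy"]*p[1]/p[2]+cal["cy"]])
def back(uv,z,cal):
    T=np.asarray(cal["world_from_camera"]); d=T[:3,:3]@np.array([(uv[0]-cal["cx"])/cal["fx"],(uv[1]-cal["cy"])/cal["fy"],1])
    return T[:3,3]+d*(z-T[2,3])/d[2]
E
python3 - <<'E'
from h import *
for n in("scene","side"):
    cv2.imwrite(f"pics/{n}0.png",grab_frame(n)); c=calibration(n)
    print(n,c["fx"],c["cx"],c["cy"],np.round(c["world_from_camera"],3).tolist())
    for t in("deck","carriage","fin_top","nozzle_arm","tab_top","trough","bottle","jar"):
        print(t,[(round(d["p"],2),np.round(d["extent"]).tolist()) for d in silhouettes(t,n)[:3]])
print(telemetry.get_obs())
E
```

```text
scene 457.8824153425349 320.50483978830755 202.06886904330247 [[0.099, 0.835, -0.542, 1.169], [0.995, -0.086, 0.05, -0.074], [-0.004, -0.544, -0.839, 1.091], [0.0, 0.0, 0.0, 1.0]]
deck [(0.61, [325.0, 225.0, 188.0, 128.0]), (0.53, [286.0, 212.0, 33.0, 51.0]), (0.24, [463.0, 207.0, 35.0, 53.0])]
carriage [(0.83, [326.0, 207.0, 35.0, 92.0])]
fin_top [(0.69, [327.0, 206.0, 29.0, 92.0]), (0.24, [319.0, 192.0, 20.0, 64.0])]
nozzle_arm [(0.85, [318.0, 190.0, 16.0, 60.0])]
tab_top [(0.82, [318.0, 191.0, 20.0, 63.0])]
trough []
bottle [(0.75, [462.0, 207.0, 37.0, 52.0])]
jar [(0.71, [178.0, 224.0, 40.0, 41.0])]
side 386.9006486690034 322.3500091553207 201.96183087759496 [[-0.851, -0.367, 0.376, 0.111], [-0.525, 0.581, -0.622, 0.688], [0.01, -0.727, -0.687, 0.905], [0.0, 0.0, 0.0, 1.0]]
deck [(0.86, [316.0, 227.0, 142.0, 149.0])]
carriage [(0.79, [315.0, 197.0, 59.0, 33.0])]
fin_top [(0.96, [314.0, 198.0, 62.0, 32.0])]
nozzle_arm [(0.96, [324.0, 200.0, 46.0, 26.0])]
tab_top [(0.88, [322.0, 201.0, 39.0, 24.0]), (0.31, [316.0, 228.0, 142.0, 152.0])]
trough [(0.67, [340.0, 207.0, 43.0, 37.0])]
b
[... 155 characters left out ...]

{'clock': 0.9, 'joints': array([ 1.23193757,  0.47697603,  0.02240055,  1.55539374, -0.01147901,
        1.10930604, -0.08307117]), 'qvel': array([ 0.00103113,  0.00111148,  0.00192911, -0.000722  , -0.00108571,
       -0.00028223, -0.00051115]), 'tau': array([ 7.64986623e-06, -5.96313787e+01,  1.60653926e+00, -2.81543308e+01,
        1.24935672e-02,  1.61725482e-03,  3.58038847e-05]), 'tcp_pos': array([ 0.15438852, -0.65712692,  0.23132666]), 'orientation': array([3.12065652e+00, 3.61692046e-01, 6.50274105e-06]), 'contact_force': array([-0.45587309,  0.66508288, -0.45062346]), 'moment': array([ 0.00181582,  0.0171294 , -0.03263694]), 'gripper_force': 0.0, 'grip_width': 0.08569258978909013}
```

View pics/scene0.png

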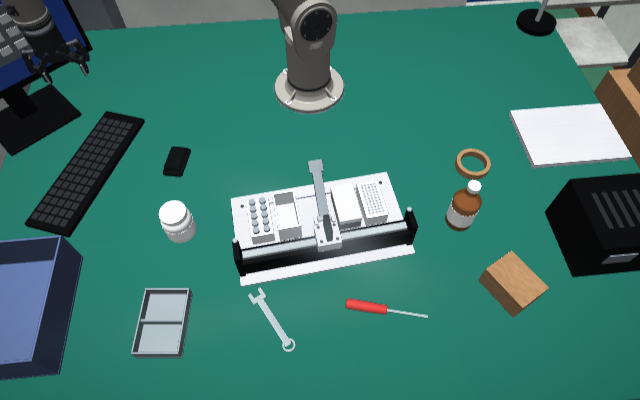

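View pics/side0.png

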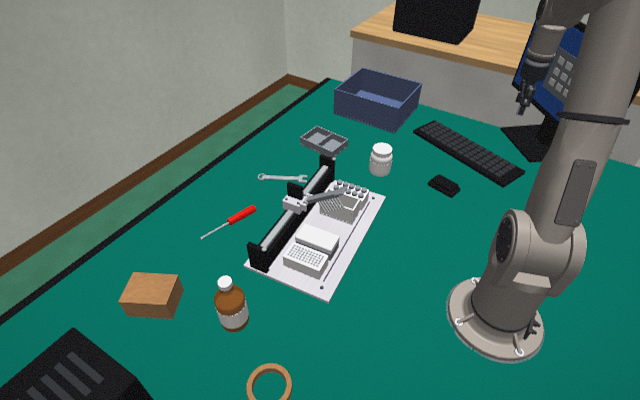

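The scene view shows, from -y (left) to +y: vial rack (260,218), what looks like the open trough (287,215), the carriage and arm (328,230), the closed tip box (347,203) and the wells (373,200). I'll zoom in for corner points.

```bash
python3 - <<'E'
from h import *
a=cv2.imread("pics/scene0.png")[150:290,225:425]; cv2.imwrite("pics/s1.png",cv2.resize(a,None,fx=4,fy=4,interpolation=cv2.INTER_CUBIC))
a=cv2.imread("pics/side0.png")[150:305,240:390]; cv2.imwrite("pics/s2.png",cv2.resize(a,None,fx=3.8,fy=3.8,interpolation=cv2.INTER_CUBIC))
E
```

```text
(no output)
```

View pics/s1.png

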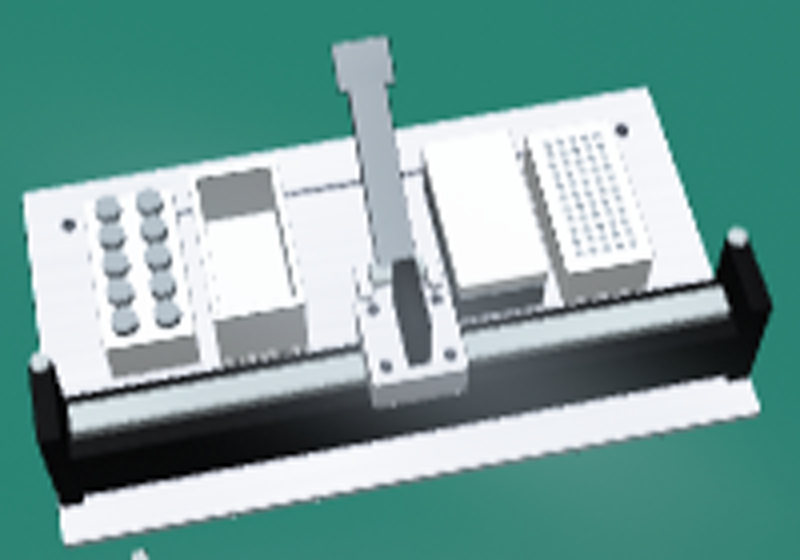

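View pics/s2.png

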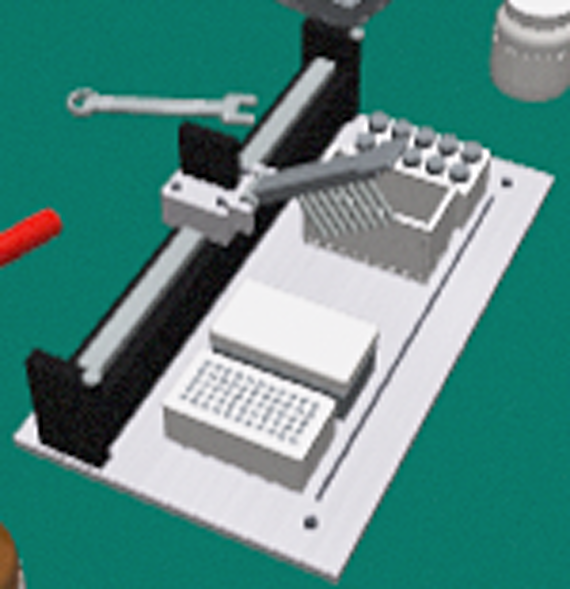

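```bash
cat > fit.py <<'E'
from h import *
from scipy.optimize import least_squares
S=calibration("scene");D=calibration("side")
s=lambda u,v:np.array([u/4+225,v/4+150]); d=lambda u,v:np.array([u/3.8+240,v/3.8+150])
def W(p,P): c,n=np.cos(p[2]),np.sin(p[2]); return np.array([p[0]+c*P[0]-n*P[1],p[1]+n*P[0]+c*P[1],P[2]])
obs=[(S,s(24,193),(-.135,-.23,.012)),(S,s(648,87),(-.135,.23,.012)),(S,s(759,408),(.135,.23,.012)),(S,s(62,541),(.135,-.23,.012)),
(D,d(555,178),(-.135,-.23,.012)),(D,d(337,573),(-.135,.23,.012)),(D,d(15,435),(.135,.23,.012))]
res=least_squares(lambda p:np.concatenate([project(W(p,P),c)-o for c,o,P in obs]),[.6,0,0])
print(res.x,np.round(res.fun.reshape(-1,2),1).tolist())
p=res.x
def loc(o,z,c):
    q=back(o,z,c)-np.array([p[0],p[1],0]); cs,n=np.cos(p[2]),np.sin(p[2]); return np.round([cs*q[0]+n*q[1],-n*q[0]+cs*q[1]],4)
for o in [(195,177),(273,166),(305,303),(215,320)]: print("trough",loc(s(*o),.077,S))
for o in [(447,203),(427,283),(303,240)]: print("trough side",loc(d(*o),.077 if o[0]==447 else .012,D))
for o in [(375,382),(466,374),(360,283),(437,268)]: print("carr",loc(s(*o),.11,S))
for o in [(403,262),(420,362)]: print("fin",loc(s(*o),.16,S))
for o in [(180,128),(240,148)]: print("finside",loc(d(*o),.16,D))
E
python3 fit.py
```

```text
[ 0.54244011 -0.01993622  0.10048445] [[-1.0, -0.7], [-0.2, -0.5], [0.5, 0.2], [-0.5, -0.1], [-0.3, -0.8], [-0.2, 0.5], [-0.8, 0.4]]
trough [-0.0766 -0.1077]
trough [-0.0749 -0.0552]
trough [ 0.0337 -0.0528]
trough [ 0.0345 -0.111 ]
trough side [-0.084  -0.0874]
trough side [-0.084  -0.0556]
trough side [ 0.0309 -0.055 ]
carr [ 0.1152 -0.0232]
carr [0.1209 0.0316]
carr [ 0.0455 -0.0188]
carr [0.0445 0.0305]
fin [0.0656 0.0041]
fin [ 1.334e-01 -1.000e-04]
finside [0.1059 0.0104]
finside [0.0533 0.0103]
```

The detections agree. The deck fits at (0.542, -0.020) with yaw 0.10. The trough is at deck y ≈ -0.083 and the carriage at about +0.004. I'll move above the fin.

Call:
apply_moves:
  moves:
    - [0,0,0.3125,0,0,-0.02,1]
    - [0,0,0.3125,0,0,-0.02,1]
    - [0,0,0.3125,0,0,-0.02,1]
    - [0,0,0.3125,0,0,-0.02,1]
    - [0,0,0,0.025,-0.028,0,1]
    - [0,0,0,0.025,-0.028,0,1]
    - [0,0,0,0.025,-0.028,0,1]
    - [0,0,0,0.025,-0.028,0,1]

```text
clock: 1.57
tcp_pos: [0.2434, -0.5343, 0.3115]
orientation: [3.137, 0.156, 0.0]
contact_force: [1.1, -0.4, -0.1]
grip_width: 0.0853
gripper_force: 0.0
```

Call:
apply_moves:
  moves:
    - [0,0,0,0.025,-0.028,0,1]
    - [0,0,0,0.025,-0.028,0,1]
    - [0,0,0,0.025,-0.028,0,1]
    - [0,0,0,0.025,-0.028,0,1]
    - [0,0,0,0.025,-0.028,0,1]
    - [0,0,0,0.025,-0.028,0,1]
    - [0,0,0,0.025,-0.028,0,1]
    - [0,0,0,0.025,-0.028,0,1]

```text
clock: 2.23
tcp_pos: [0.4202, -0.2913, 0.3116]
orientation: [3.137, 0.157, 0.001]
contact_force: [0.2, -0.2, -0.1]
grip_width: 0.0853
gripper_force: 0.0
```

Call:
apply_moves:
  moves:
    - [0,0,0,0.025,-0.028,0,1]
    - [0,0,0,0.025,-0.028,0,1]
    - [0,0,0,0.025,-0.028,0,1]
    - [0,0,0,0.025,-0.028,0,1]
    - [0,0,0,0.025,-0.028,0,1]
    - [0,0,0,0.025,-0.028,0,1]
    - [0,0,0,0.02,-0.025,0,1]
    - [0,0,0,0,0,0,1]

```text
clock: 2.9
tcp_pos: [0.5721, -0.0758, 0.3114]
orientation: [-3.133, -0.172, -0.003]
contact_force: [-0.7, 0.2, 1.2]
grip_width: 0.0857
gripper_force: 0.0
```

```bash
python3 - <<'E'
from h import *
o=telemetry.get_obs();cv2.imwrite("pics/w1.png",grab_frame("wrist"));c=calibration("wrist")
print(o["clock"],o["tcp_pos"],o["orientation"],o["joints"]);print(c)
for t in("fin_top","trough","nozzle_arm","carriage"): print(t,[(round(d["p"],2),np.round(d["extent"]).tolist()) for d in silhouettes(t,"wrist")[:3]])
E
```

```text
2.9 [ 0.57212821 -0.07581748  0.31142723] [-3.13273699 -0.17200421 -0.00347674] [ 0.32757627  0.27499441 -0.37211852  1.67680963  0.10134612  1.20734657
 -1.52877971]
{'fx': 283.11087080708995, 'fy': 283.11087080708995, 'cx': 319.5421252611039, 'cy': 196.8232370540965, 'mount': array([[-1.14734006e-03, -9.44328515e-01, -3.29002037e-01,
         8.38199456e-02],
       [ 9.99999216e-01, -1.24856576e-03,  9.64039287e-05,
         1.07569432e-04],
       [-5.01817657e-04, -3.29001668e-01,  9.44329207e-01,
        -1.43879997e-01],
       [ 0.00000000e+00,  0.00000000e+00,  0.00000000e+00,
         1.00000000e+00]])}
fin_top [(0.63, [267.0, 189.0, 53.0, 188.0])]
trough [(0.86, [335.0, 193.0, 44.0, 88.0])]
nozzle_arm [(0.89, [262.0, 218.0, 41.0, 128.0])]
carriage [(0.56, [268.0, 187.0, 58.0, 193.0])]
```

View pics/w1.png

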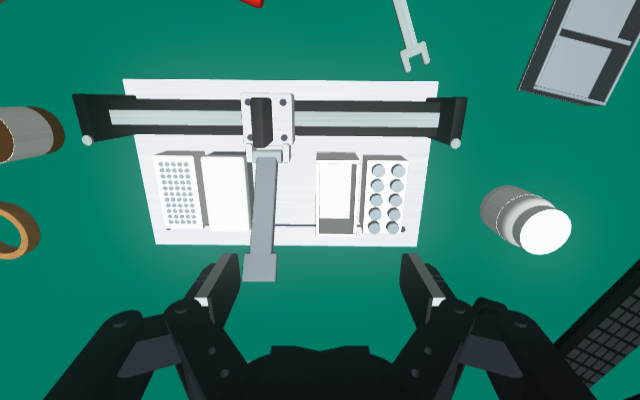

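```bash
python3 - <<'E'
from h import *
from scipy.spatial.transform import Rotation as R
c=dict(calibration("wrist"));T=np.eye(4);T[:3,:3]=R.from_rotvec([-3.13273699,-0.17200421,-0.00347674]).as_matrix();T[:3,3]=[0.57212821,-0.07581748,0.31142723]
c["world_from_camera"]=T@c["mount"]
print(np.round(T[:3,:3],3).tolist())
C=np.array([back(q,.012,c)[:2] for q in [(124,80),(438,82),(417,246),(158,244)]])
print("deck",C.mean(0),"sizes",[np.linalg.norm(C[i]-C[i-1]) for i in range(4)])
e=(C[0]-C[1])+(C[3]-C[2]);e/=np.linalg.norm(e);print("yaw",np.arctan2(-e[0],e[1]))
ctr=C.mean(0);ex=np.array([e[1],-e[0]])
f=lambda q,z:np.round([(back(q,z,c)[:2]-ctr)@ex,(back(q,z,c)[:2]-ctr)@e],4)
for q in[(316,153),(358,153),(317,236),(355,236)]:print("trough",f(q,.077))
for q in[(243,93),(293,93),(244,147),(293,147)]:print("carr",f(q,.11))
for q in[(251,97),(251,147)]:print("fin left edge",f(q,.16))
for q in[(244,281),(276,281)]:print("tab",f(q,.19))
for q in[(88,141),(456,144)]:print("post",f(q,.11))
E
```

```text
[[0.994, 0.109, 0.002], [0.109, -0.994, 0.004], [0.002, -0.004, -1.0]]
deck [ 0.54027808 -0.02163439] sizes [np.float64(0.26769572414095916), np.float64(0.45627137023965014), np.float64(0.26800072432831223), np.float64(0.45639918274535907)]
yaw 0.10213000424780644
trough [ 0.041  -0.0516]
trough [ 0.0414 -0.1079]
trough [-0.0828 -0.0533]
trough [-0.0824 -0.1098]
carr [0.1155 0.0318]
carr [ 0.1159 -0.0255]
carr [0.0537 0.0357]
carr [ 0.0541 -0.024 ]
fin left edge [0.111  0.0114]
fin left edge [0.0619 0.0149]
tab [-0.0814  0.0261]
tab [-0.0811 -0.0093]
post [0.0597 0.2244]
post [ 0.0591 -0.2216]
```

The wrist view agrees with the scene view: trough centre at deck y ≈ -0.082, carriage at about +0.0045. Next I line up over the fin and come down part way.

Call:
apply_moves:
  moves:
    - [0,0,0.08,0.02,-0.02,0,1]
    - [0,0,0,0.02,-0.02,0,1]
    - [0,0,0,0.02,-0.022,0,1]
    - [0,0,0,0,0,0.03,1]
    - [0,0,0,0,0,0.03,1]
    - [0,0,0,0,0,0.02,1]
    - [0,0,0,0,0,0,1]
    - [0,0,0,0,0,0,1]

```text
clock: 3.82
tcp_pos: [0.6225, -0.0182, 0.2309]
orientation: [3.138, 0.14, -0.003]
contact_force: [0.4, -0.4, 0.1]
grip_width: 0.0855
gripper_force: 0.0
```

```bash
python3 - <<'E'
from h import *
from scipy.spatial.transform import Rotation as R
o=telemetry.get_obs();t=R.from_rotvec(o["orientation"]).as_matrix()
print(o["tcp_pos"],o["clock"],np.round(t,3).tolist(), t.T@(np.array([.6254,-.0077,.125])-o["tcp_pos"]))
cv2.imwrite("pics/w2.png",grab_frame("wrist"))
E
```

```text
[ 0.62247262 -0.01815327  0.23085534] 3.8167 [[0.996, 0.089, -0.002], [0.089, -0.996, -0.001], [-0.002, 0.0, -1.0]] [ 0.00407196 -0.01019366  0.10584282]
```

View pics/w2.png

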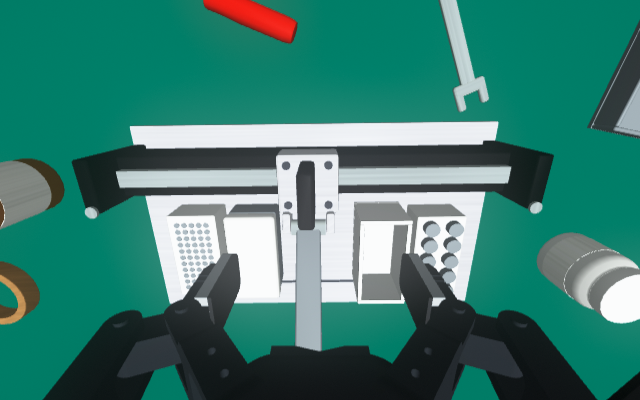

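The fin is about 14 px left of centre, which is roughly 10 mm toward +y and matches the computed offset. I'll correct it, descend and pinch.

Call:
apply_moves:
  moves:
    - [0,0,-0.115,0.004,-0.01,0,1]
    - [0,0,0,0,0,0,1]
    - [0,0,0,0,0,0.025,1]
    - [0,0,0,0,0,0.025,1]
    - [0,0,0,0,0,0.025,1]
    - [0,0,0,0,0,0.025,1]
    - [0,0,0,0,0,0.005,1]
    - [0,0,0,0,0,0,1]

```text
clock: 4.53
tcp_pos: [0.6257, -0.0059, 0.1256]
orientation: [-3.137, -0.164, 0.003]
contact_force: [0.2, -0.2, 0.8]
grip_width: 0.0855
gripper_force: 0.0
```

Call:
apply_moves:
  moves:
    - [0,0,0,0,0,0,-1]
    - [0,0,0,0,0,0,-1]
    - [0,0,0,0,0,0,-1]
    - [0,0,0,0,0,0,-1]
    - [0,0,0,0,0,0,-1]
    - [0,0,0,0,0,0,-1]
    - [0,0,0,0,0,0,-1]
    - [0,0,0,0,0,0,-1]
  grip_force: 30

```text
clock: 5.2
tcp_pos: [0.6266, -0.0062, 0.127]
orientation: [3.137, 0.162, 0.001]
contact_force: [-0.3, 0.4, 6.2]
grip_width: 0.0138
gripper_force: 30.6
```

```bash
python3 - <<'E'
from h import *
from scipy.spatial.transform import Rotation as R
o=telemetry.get_obs();t=R.from_rotvec(o["orientation"]).as_matrix()
print(o["tcp_pos"],o["clock"],o["grip_width"],o["contact_force"],np.round(t,3).tolist())
# deck-frame y of TCP, and shift to bring it to trough y
y=np.array([-np.sin(.101),np.cos(.101)]);g=(o["tcp_pos"][:2]-[.5413,-.0208])@y
w=np.r_[y*(-.082-g),0];print("deck y",g,"tool shift",t.T@w)
E
```

```text
[ 0.62658658 -0.00618075  0.12698758] 5.2 0.013760208470625774 [-0.34404366  0.40185743  6.15452759] [[0.995, 0.103, 0.001], [0.103, -0.995, -0.0], [0.001, 0.0, -1.0]]
deck y 0.00594544457586157 tool shift [-2.01716764e-04  8.79452126e-02  1.07957820e-05]
```

The fin is held at a 13.8 mm opening. Now I slide 88 mm toward -y (tool +y).

Call:
apply_moves:
  moves:
    - [0,0,0,0,0.008,0,-1]
    - [0,0,0,0,0.014,0,-1]
    - [0,0,0,0,0.016,0,-1]
    - [0,0,0,0,0.016,0,-1]
    - [0,0,0,0,0.016,0,-1]
    - [0,0,0,0,0.012,0,-1]
    - [0,0,0,0,0.006,0,-1]
    - [0,0,0,0,0,0,-1]

```text
clock: 5.87
tcp_pos: [0.6358, -0.0962, 0.127]
orientation: [3.136, 0.159, 0.001]
contact_force: [-1.8, -3.9, 5.7]
grip_width: 0.0136
gripper_force: 30.8
```

Call:
apply_moves:
  moves:
    - [0,0,0,0,0,0,-1]
    - [0,0,0,0,0,0,-1]
    - [0,0,0,0,0,0,-1]
    - [0,0,0,0,0,0,-1]
    - [0,0,0,0,0,0,-1]
    - [0,0,0,0,0,0,-1]
    - [0,0,0,0,0,0,-1]
    - [0,0,0,0,0,0,-1]

```text
clock: 6.53
tcp_pos: [0.6357, -0.0958, 0.127]
orientation: [3.136, 0.16, 0.001]
contact_force: [-2.2, -3.3, 7.4]
grip_width: 0.0134
gripper_force: 30.7
```

```bash
python3 - <<'E'
from h import *
from scipy.spatial.transform import Rotation as R
o=telemetry.get_obs();t=R.from_rotvec(o["orientation"]).as_matrix()
y=np.array([-np.sin(.101),np.cos(.101)]);g=(o["tcp_pos"][:2]-[.5413,-.0208])@y
print(o["tcp_pos"],o["clock"],o["grip_width"],o["contact_force"],g)
a=[cv2.resize(grab_frame(n)[s],(390,400),interpolation=cv2.INTER_CUBIC) for n,s in(("scene",np.s_[150:290,225:362]),("side",np.s_[150:305,240:391]))]
cv2.imwrite("pics/m.png",np.hstack(a))
E
```

```text
[ 0.63574554 -0.09577201  0.12699961] 6.5333 0.01339185344968098 [-2.19943656 -3.34928505  7.40880213] -0.08411272585797418
```

View pics/m.png

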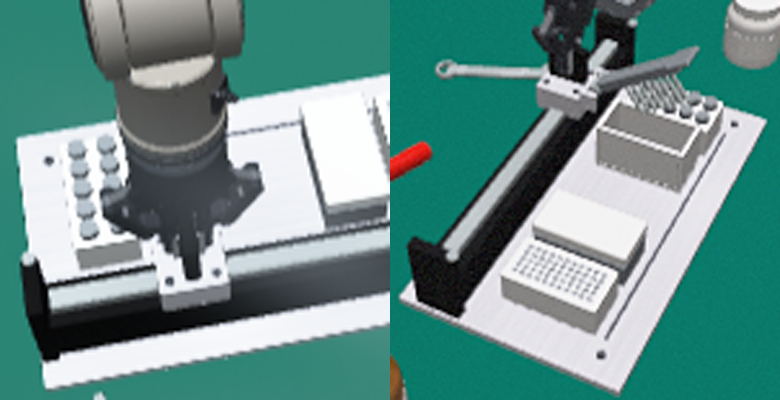

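The carriage sits by the trough with the arm still raised, about 2–3 mm past centre. I'll nudge it back, release, lift and check from the wrist.

Call:
apply_moves:
  moves:
    - [0,0,0,0,-0.0025,0,-1]
    - [0,0,0,0,0,0,-1]
    - [0,0,0,0,0,0,-1]
    - [0,0,0,0,0,0,-1]
    - [0,0,0,0,0,0,-1]
    - [0,0,0,0,0,0,-1]
    - [0,0,0,0,0,0,-1]
    - [0,0,0,0,0,0,-1]

```text
clock: 7.3
tcp_pos: [0.6354, -0.0928, 0.127]
orientation: [3.136, 0.161, 0.001]
contact_force: [-1.7, -2.8, 5.7]
grip_width: 0.0138
gripper_force: 30.8
```

Call:
apply_moves:
  moves:
    - [0,0,0,0,0,0,1]
    - [0,0,0,0,0,0,1]
    - [0,0,0,0,0,0,1]
    - [0,0,0,0,0,0,1]
    - [0,0,0,0,0,0,1]
    - [0,0,0,0,0,0,1]
    - [0,0,0,0,0,0,1]
    - [0,0,0,0,0,-0.005,1]

```text
clock: 7.97
tcp_pos: [0.6344, -0.0912, 0.1305]
orientation: [-3.137, -0.163, 0.003]
contact_force: [0.5, -0.5, -0.3]
grip_width: 0.0851
gripper_force: 0.0
```

Call:
apply_moves:
  moves:
    - [0,0,0,0,0,-0.02,1]
    - [0,0,0,0,0,-0.025,1]
    - [0,0,0,0,0,-0.03,1]
    - [0,0,0,0,0,-0.03,1]
    - [0,0,0,0,0,-0.03,1]
    - [0,0,0,0,0,-0.025,1]
    - [0,0,0,0,0,0,1]
    - [0,0,0,0,0,0,1]

```text
clock: 8.63
tcp_pos: [0.636, -0.0911, 0.2936]
orientation: [3.137, 0.163, 0.006]
contact_force: [0.3, 0.5, -0.2]
grip_width: 0.0854
gripper_force: 0.0
```

```bash
python3 - <<'E'
from h import *
o=telemetry.get_obs();cv2.imwrite("pics/w3.png",grab_frame("wrist"))
print(o["clock"],o["tcp_pos"],o["orientation"].tolist(),o["grip_width"])
E
```

```text
8.6333 [ 0.63603755 -0.09111416  0.29359222] [3.136716443770396, 0.1625642710031064, 0.0062826072036314936] 0.08539445697292439
```

View pics/w3.png

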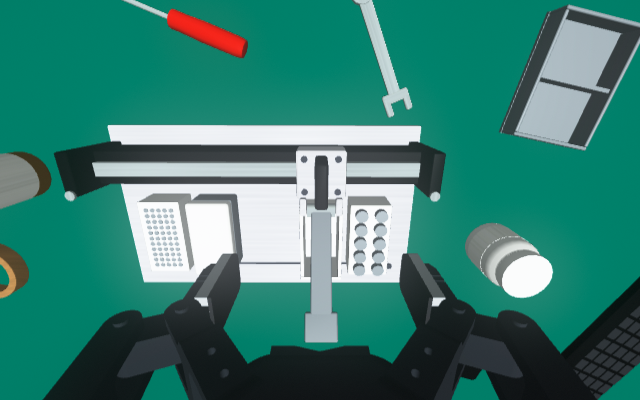

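In the wrist view the carriage (cols 297–345, centre 321) lines up with the trough (cols 300–344, centre 322). That puts it within about 1 mm of centre, with the arm still raised. Now I shut the fingers and move over the tab.

Call:
apply_moves:
  moves:
    - [0,0,0,-0.02,0.002,0,-1]
    - [0,0,0,-0.025,0,0,-1]
    - [0,0,0,-0.025,0,0,-1]
    - [0,0,0,-0.025,0,0,-1]
    - [0,0,0,-0.025,0,0,-1]
    - [0,0,0,-0.024,0,0,-1]
    - [0,0,0,0,0,0,-1]
    - [0,0,0,0,0,0,-1]

```text
clock: 9.35
tcp_pos: [0.4906, -0.1085, 0.2904]
orientation: [3.137, 0.161, -0.003]
contact_force: [0.5, -0.9, 0.3]
grip_width: -0.0
gripper_force: 0.0
```

```bash
cat > st.py <<'E'
from h import *
o=telemetry.get_obs();a=.101;d=o["tcp_pos"][:2]-[.5413,-.0208]
print(o["clock"],o["tcp_pos"],"deck",d@[np.cos(a),np.sin(a)],d@[-np.sin(a),np.cos(a)],o["grip_width"],o["contact_force"],o["orientation"])
E
python3 st.py
python3 - <<'E'
from h import *
g=calibration("side")
for s in silhouettes("nozzle_arm","side") if grab_frame("side") is not None else []: print(s["p"],s["extent"])
from math import *
a=.101
for th in(.45,.5,.55,.6,.65):
    L=.145; x=.043-L*cos(th)+.007*sin(th); z=.115+L*sin(th)+.007*cos(th); y=-.0815
    print(th,project([.5413+x*cos(a)-y*sin(a),-.0208+x*sin(a)+y*cos(a),z],g))
E
```

```text
9.35 [ 0.49056534 -0.10854439  0.29035135] deck -0.059323227685477264 -0.08218173545331679 -2.1203582443925233e-06 [ 0.45996027 -0.87859907  0.33752353] [ 3.13725742  0.1608637  -0.00320325]
0.95 [336.4, 180.8, 42.2, 25.3]
0.44 [230.7, 303.2, 37.5, 57.6]
0.45 [360.19012148 177.94076789]
0.5 [359.19362707 175.91290322]
0.55 [358.08715569 173.89390744]
0.6 [356.87329155 171.89016438]
0.65 [355.55506486 169.90809133]
```

Call:
apply_moves:
  moves:
    - [0,0,0,0,0,0.025,-1]
    - [0,0,0,0,0,0.03,-1]
    - [0,0,0,0,0,0.025,-1]
    - [0,0,0,0,0,0,-1]
    - [0,0,0,-0.002,0,0.01,-1]
    - [0,0,0,-0.003,0,0.01,-1]
    - [0,0,0,-0.003,0,0.01,-1]
    - [0,0,0,0,0,0,-1]

```text
clock: 10.12
tcp_pos: [0.4831, -0.109, 0.1801]
orientation: [-3.137, -0.162, 0.002]
contact_force: [-0.1, 0.3, 0.2]
grip_width: -0.0003
gripper_force: 0.0
```

```bash
python3 st.py
```

```text
10.1167 [ 0.48313736 -0.10901594  0.18011589] deck -0.06676090606980206 -0.0819019370943989 -0.00034496215133384675 [-0.05180299  0.34743468  0.16741768] [-3.13719768e+00 -1.62437092e-01  2.48648388e-03]
```

Call:
apply_moves:
  moves:
    - [0,0,0,-0.003,0,0.01,-1]
    - [0,0,0,-0.003,0,0.01,-1]
    - [0,0,0,-0.002,0,0.01,-1]
    - [0,0,0,-0.002,0,0.01,-1]
    - [0,0,0,-0.002,0,0.008,-1]
    - [0,0,0,0,0,0.005,-1]
    - [0,0,0,0,0,0,-1]
    - [0,0,0,0,0,0,-1]

```text
clock: 10.78
tcp_pos: [0.4721, -0.11, 0.1279]
orientation: [-3.137, -0.163, 0.001]
contact_force: [0.1, -0.5, 0.3]
grip_width: 0.0003
gripper_force: 0.0
```

```bash
python3 st.py; python3 - <<'E'
from h import *
a=[cv2.resize(grab_frame(n)[s],(390,400),interpolation=cv2.INTER_CUBIC) for n,s in(("scene",np.s_[150:290,225:362]),("side",np.s_[140:240,300:398]))]
cv2.imwrite("pics/m2.png",np.hstack(a))
E
```

```text
10.7833 [ 0.47207933 -0.11002832  0.12793341] deck -0.07786465901389818 -0.08179419120283592 0.00032677063304681103 [ 0.1297333  -0.46161135  0.31634474] [-3.13700756e+00 -1.62730907e-01  1.14967520e-03]
```

View pics/m2.png

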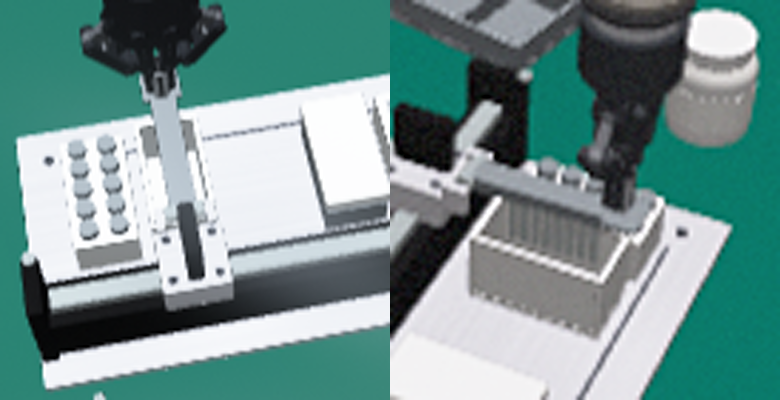

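The arm is nearly level, with the nozzles inside the trough. Pressing to the stop.

Call:
apply_moves:
  moves:
    - [0,0,0,0,0,0.003,-1]
    - [0,0,0,0,0,0.003,-1]
    - [0,0,0,0,0,0.002,-1]
    - [0,0,0,0,0,0,-1]
    - [0,0,0,0,0,0,-1]
    - [0,0,0,0,0,0,-1]
    - [0,0,0,0,0,0,-1]
    - [0,0,0,0,0,0,-1]

```text
clock: 11.55
tcp_pos: [0.4727, -0.1102, 0.1215]
orientation: [3.137, 0.162, 0.001]
contact_force: [-4.7, 1.2, 13.6]
grip_width: -0.0004
gripper_force: 7.2
```

The force is 13.6 N at z = 0.1215, so the arm is on its stop (0.122 expected). Lifting straight off.

Call:
apply_moves:
  moves:
    - [0,0,0,0,0,-0.003,-1]
    - [0,0,0,0,0,-0.01,-1]
    - [0,0,0,0,0,-0.02,-1]
    - [0,0,0,0,0,-0.03,-1]
    - [0,0,0,0,0,-0.03,-1]
    - [0,0,0,0,0,-0.03,-1]
    - [0,0,0,0,0,0,-1]
    - [0,0,0,0,0,0,-1]

```text
clock: 12.22
tcp_pos: [0.4733, -0.1103, 0.2453]
orientation: [3.136, 0.162, 0.006]
contact_force: [-0.4, 0.3, -1.1]
grip_width: 0.0001
gripper_force: 0.0
```

```bash
python3 st.py; python3 - <<'E'
from h import *
a=[cv2.resize(grab_frame(n)[s],(390,400),interpolation=cv2.INTER_CUBIC) for n,s in(("scene",np.s_[150:290,225:362]),("side",np.s_[140:240,300:398]))]
cv2.imwrite("pics/m3.png",np.hstack(a))
E
```

```text
12.2167 [ 0.47327799 -0.11033123  0.24528838] deck -0.07670265073785174 -0.08221641317840887 0.00013586434393516295 [-0.37433292  0.30689358 -1.07353543] [3.13610647 0.16222514 0.00620292]
```

View pics/m3.png

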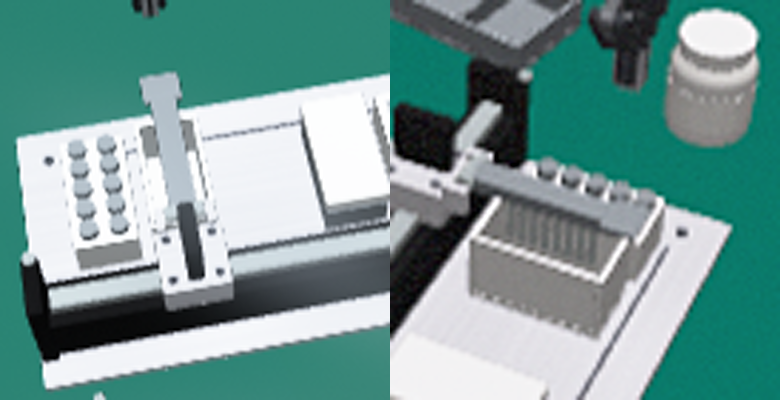

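The arm is level, the nozzles are centred in the trough, and the gripper is clear of everything.

```bash
python3 -c "
from h import *
print(order.hand_in())"
```

```text
the job is handed in; nothing more can be done
None
```

The dispensing head is parked and the job is handed in: the nozzle row is centred over the trough to within about 1 mm by my camera measurement, and the arm is pressed down to its stop. The bottle and jar were left alone and the robot is touching nothing; the hand-in returned no verdict.

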